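# Seal the dust extractor's filter box with its square key

### The job

The lid of the grey filter box on the goldsmith's bench lies loose on its gasket. Take the T-handle key, set its square socket on the square stud of the lid's latch and turn it little by little while pressing until it drops fully home, and only then turn it clockwise as far as it goes so that the lid is drawn tight. Leave the key standing upright, fully home on the stud, and do not knock over the amber bottle or the glass jar.

Things in the scene. Friction and masses are not known exactly. Their poses are not given: they have to be found in the camera images.
- key_mid (a point): The steel T-handle key, 95 mm tall, 0.4 kg, upright on its socket; point half-way up (47.5 mm above its underside), z up, x along the handle bar. Below: a square socket 46 x 46 mm, 31 tall, its square recess 26.5 mm wide, 25 deep, open underneath, sides parallel to x and y. Then a stem 16 mm thick. When home on the stud this point is 27.5 mm above stud_top.
- key_bar (a point): Centre of the key's flat-sided cross bar, 36.5 mm above key_mid: bar 110 mm long (x), 18 mm wide (y), 22 mm tall (z). Pinch it across its 18 mm, at the middle.
- stud_top (a point): Centre of the top of the latch's steel stud, on its turning axis. Stud 24 mm square, the top 4 mm tapered to 16 mm square, so it starts into the recess at any angle; the key then rests with its underside 16 to 20 mm above the disc until square with the stud within about 6 degrees, and drops. z up; x, y belong to the lid: the stud's own angle is NOT reported (any; seen from above).
- latch_disc (a point): Centre of the flat steel disc (68 mm across) on the lid, 20 mm below stud_top; the key's underside lies on it when home. The stud turns clockwise from above, against about 0.2 N m of friction, 0.95 to 1.45 rad to a firm stop (lid tight) and stays where left; lid and stud sink up to 4 mm meanwhile.
- lid (a joint): Lid of the grey steel filter box (240 x 200 mm, 115 mm tall; stud near the middle of the edge towards the robot, hinge at the far edge): how far the latch has drawn it down, rad. Under 0.009 at the start (loose), 0.020 tight at the latch's stop. Moves only with the latch, in proportion. The reading's noise is several mrad: average many, or feel for the stop (wrist torque above 0.7 N m).
- bottle_mid (a point): Amber glass bottle with black cap, 48 mm across, 105 mm tall, standing on the bench; the point is at its middle. Not to be knocked over.
- jar_mid (a point): Glass jar with steel cap, 62 mm across, 62 mm tall, standing on the bench; the point is at its middle. Not to be knocked over.
Not all that is in view belongs to the job. Of the things that look like the part that bears bottle_mid, take the one that is farthest to the robot's left at the start. Several things look just like the part that bears jar_mid: the one meant starts farthest from the robot's base.

How it is judged (in metres and radians):
On the way:
1. the key has dropped home over the stud, upright, while the lid is still loose (z of key_mid in the frame of stud_top below 0.0345 m and horizontal distance between key_mid and stud_top below 0.008 m and angle between key_mid's own z axis and vertical below 0.15 rad and value of joint lid below 0.0155 rad), for 0.1 s.
At the end, for the whole second after the job is handed in: The lid is drawn tight (lid joint over 0.0182 of 0.020 rad), the key stands released and at rest on the stud, upright within 0.12 rad, its axis within 8 mm of the stud's and its underside within 4 mm of the disc, and the bottle and the jar stand upright (value of joint lid above 0.0182 rad and z of key_mid in the frame of stud_top below 0.0315 m and horizontal distance between key_mid and stud_top below 0.008 m and angle between key_mid's own z axis and vertical below 0.12 rad and linear speed of key below 0.02 m/s and angle between each of bottle_mid, jar_mid's own z axis and vertical below 0.3 rad); the robot touches nothing.
It fails at once if the amber bottle or the glass jar is knocked over (angle between any of bottle_mid, jar_mid's own z axis and vertical above 0.6 rad).
It also fails if it takes over 58 s, if anything falls off the work surface, if the arm or the gripper's body presses on something with over 40 N, if the wrist force passes 120 N, or if a joint passes its speed limit or range.

### The arm

A 6-joint arm with a two-finger parallel gripper is mounted at the origin on the work surface. World frame = base frame: x ahead of the robot, y to its left, z up, the work surface at z = 0. Lengths are in mm, angles in rad, forces in N, time in s.
With the tool pointing down it reaches from about 375 to 975 mm from the base axis. Payload 3.8 kg.
Tool frame: the origin (TCP) lies on the centre line of the jaws, within the pads' length; the fingertips stand 11 mm ahead of it and the grasp point (between the pads) lies 8 mm behind it; y points along the fingers, x is the direction in which the jaws open and shut, and the axes are right-handed (so a half turn about y gives the same grasp; the last joint's range is limited). The gripper opens to 88 mm and grips with 3 to 60 N. Pads are 18 mm wide; open, the fingers measure 123 mm over their backs; the gripper's body (75 mm by 187 mm) begins 45 mm behind the grasp point.
Start: joints at [1.175, 0.264, 1.604, -0, 1.274, -0.037], TCP at [237.024, 632.011, 249.706] pointing down, gripper open.
Joint ranges: [-2.63, 2.63], [-0.94, 2.18], [0.31, 2.57], [-1.31, 4.45], [0, 2.66], [-2.55, 2.55]. Speed limits (rad/s): [2.57, 2.57, 3.14, 3.14, 3.14, 3.14].

### API

Orientations are given as a unit quaternion [w, x, y, z].
In Python, from workcell import sensors, capture, robot, spotter gives the robot as it stands.
- The arm moves only by the tool send_rows, never from a script. Its argument "series" is a list of rows, each an object of numbers: "dx", "dy", "dz": the shift along the tool's x, y, z in m; "yaw": the turn about the tool's y in rad; "fingers": the opening in per cent of the stroke, from 0 (shut) to 100 (fully open). A call has 1 to 8 rows; each row is the pose to reach, as a shift and turn from the pose commanded when the call began, along the tool's axes at that moment; what a row does not reach only later rows make up. A row lasts 1/8 s, in which the tool goes at most 62.5 mm and 10.7 degrees, less where a joint would pass 70% of its speed; a pose out of reach is approached as far as the arm can. A call with a gripper value outside its range is refused whole. The fingers move at their own pace and stop on an object; "newtons" is the grip in N (left out, the last holds). Time passes only in rows, so rows that repeat a pose let the fingers close. It gives the time, the measured TCP pose, the force and the opening at its end, in the units of the state.
- sensors.read_state(): the state, without advancing time (a new reading comes with each control period).
- capture(name): name is "scene" or "side" or "wrist"; returns a dict with "pixels" (400x640x3 uint8, red, green, blue), "fx", "fy", "cx", "cy" (pixels), "distortion" ([k1, k2, p1, p2, k3] as OpenCV has them; the pictures are not rectified), "T" (4x4, takes a point from camera to world coordinates). Camera axes: x right, y down, z forward; pixel columns grow to the right and rows downward; lengths in mm; the calibration is good to about 2 mm. A picture is of the moment at which its call begins. There is no depth.
- robot.close_job(): hands the job in, once; it reports no verdict.
Trained networks look in a picture, given as the dict that the camera call returned (one of the last four; its "shot" number tells which), for a name from the list of things; names that differ only in an ending like _2 or _b are one class to them, and where a whole thing is asked for, a point or a joint stands for the part that bears it (a point fixed in the world has none). Each returns a list of dicts, best first, with "confidence" (0 to 1); they miss things now and then, are a little off and sometimes report something else, mostly with a low value. They report only what shows in the picture. A call takes as long as a camera call. They do not tell look-alikes from the thing itself.
- spotter.spot_in(picture, target): "location" ([column, row] in pixels, amid what is visible of it).
The state is a dict: "clock": time; "joints": joint angles; "joint_vel": joint speeds; "joint_torque": joint torques, N m; "eef_pos": TCP position; "tcp_rot": TCP orientation; "ft_force": force on the tool from outside, world axes, zero at the start; "wrist_torque": the same for the moment, N m; "opening": opening from 0.0 (shut) to 1.0 (fully open).
Only numpy, scipy, OpenCV 4.12 (cv2) and the standard library are available. Lean on these libraries where they do the work, as an engineer would, in place of code of your own. Each camera call takes 0.05 s, during which the arm holds its last target.

## Working session

There is one attempt and no reset: what is moved stays moved. The work goes in short steps, Python scripts to look and compute and a tool call to move; the robot and the scene stay as the last step left them, time stands still between calls to the robot, and variables do not carry over. Pictures are saved under pics/ and viewed, and the job is handed in when it is done.

Besides the shell and the picture viewer there is one more tool, called after "Emit:" by a JSON object that holds its "fn" and its "kwargs", one argument or row to a line. send_rows: Moves the arm, as the interface text tells. Its arguments: {"type":"object","properties":{"series":{"type":"array","items":{"type":"object","properties":{"dx":{"type":"number"},"dy":{"type":"number"},"dz":{"type":"number"},"yaw":{"type":"number"},"fingers":{"type":"number"}}}},"newtons":{"type":"number"}},"required":["series"]}

```bash
mkdir -p pics; ls
cat > h.py <<'E'
import numpy as np, cv2
from workcell import sensors, capture, robot, spotter
def ray(p,uv):
    K=np.array([[p['fx'],0,p['cx']],[0,p['fy'],p['cy']],[0,0,1.]])
    n=cv2.undistortPoints(np.array([[uv]],float),K,np.array(p['distortion'],float))[0,0]
    T=np.array(p['T']);d=T[:3,:3]@np.array([n[0],n[1],1]);return T[:3,3],d/np.linalg.norm(d)
def atz(p,uv,z):
    o,d=ray(p,uv);return o+d*(z-o[2])/d[2]
def tri(obs):
    A=np.zeros((3,3));b=np.zeros(3)
    for p,uv in obs:
        o,d=ray(p,uv);M=np.eye(3)-np.outer(d,d);A+=M;b+=M@o
    x=np.linalg.solve(A,b)
    return x,[float(np.linalg.norm(np.cross(x-ray(p,uv)[0],ray(p,uv)[1]))) for p,uv in obs]
def proj(p,X):
    K=np.array([[p['fx'],0,p['cx']],[0,p['fy'],p['cy']],[0,0,1.]])
    T=np.linalg.inv(np.array(p['T']));rv,_=cv2.Rodrigues(T[:3,:3])
    return cv2.projectPoints(np.array(X,float).reshape(-1,3),rv,T[:3,3],K,np.array(p['distortion'],float))[0][:,0]
def save(p,f): cv2.imwrite('pics/'+f,np.ascontiguousarray(p['pixels'][:,:,::-1]))
E
python3 - <<'E'
from h import *
import pickle
s=sensors.read_state();print(s)
P={n:capture(n) for n in('scene','side','wrist')}
pickle.dump(P,open('p0.pkl','wb'))
for n,p in P.items():
    save(p,n+'0.png');print(n,np.round(p['T'],2).tolist(),p['fx'])
    for t in('key_mid','key_bar','stud_top','latch_disc','bottle_mid','jar_mid','lid'):
        print(t,[(np.round(r['location']).tolist(),round(r['confidence'],2)) for r in spotter.spot_in(p,t)])
E
```

```text
pics
{'clock': 0.0, 'joints': array([ 1.17511670e+00,  2.64742468e-01,  1.60535372e+00, -3.86122393e-05,
        1.27370606e+00, -3.69070920e-02]), 'joint_vel': array([ 6.05251208e-04,  1.33150067e-03,  6.33634976e-04,  5.13733000e-04,
       -3.20353718e-03, -2.21085713e-05]), 'joint_torque': array([-2.22428731e-03, -5.02107632e+01, -3.56878245e+01,  7.27254222e-02,
        2.93898932e-02, -1.65061365e-04]), 'eef_pos': array([236.76402567, 631.38533444, 248.40613388]), 'tcp_rot': array([-0.58075495,  0.58161888,  0.40211584, -0.40341793]), 'ft_force': array([ 0.55776424, -0.27604149, -0.59711805]), 'wrist_torque': array([-0.02415074, -0.02105139, -0.00310768]), 'opening': 0.998412550476986}
scene [[-0.26, 0.8, -0.54, 1006.4], [0.97, 0.21, -0.15, 145.44], [-0.01, -0.56, -0.83, 786.49], [0.0, 0.0, 0.0, 1.0]] 373.4294839175478
key_mid [([399.0, 250.0], 0.91)]
key_bar [([400.0, 248.0], 0.63)]
stud_top [([226.0, 183.0], 0.94)]
latch_disc [([231.0, 185.0], 0.77), ([400.0, 248.0], 0.52)]
bottle_mid [([377.0, 195.0], 0.95), ([343.0, 169.0], 0.67)]
jar_mid [([448.0, 214.0], 0.89), ([432.0, 170.0], 0.74)]
lid [([228.0, 181.0], 0.6)]
side [[0.98, -0.12, 0.18, 404.3], [-0.22, -0.53, 0.82, -745.52], [-0.0, -0.84, -0.54, 610.2], [0.0, 0.0, 0.0, 1.0]] 420.60203096024395
key_mid [([321.0, 185.0], 0.68)]
key_bar [([324.0, 183.0], 0.92)]
stud_top [([341.0, 270.0], 0.82)]
latch_disc [([343.0, 269.0], 0.68)]
bottle_mid [([259.0, 229.0], 0.98), ([270.0, 206.0], 0.7)]
jar_mid [([266.0, 175.0], 0.95), ([229.0, 188.0], 0.76), ([273.0, 207.0], 0.29)]
lid [([348.0, 267.0], 0.7), ([322.0, 185.0], 0.36)]
wrist [[0.35, 0.9, 0.27, 164.59], [0.94, -0.34, -0.1, 658.24], [-0.0, 0.29, -0.96, 382.46], [0.0, 0.0, 0.0, 1.0]] 319.7929005179213
key_mid []
key_bar []
stud_top []
latch_disc []
bottle_mid []
jar_mid [([168.0, 380.0], 0.66)]
lid []
```

View pics/scene0.png

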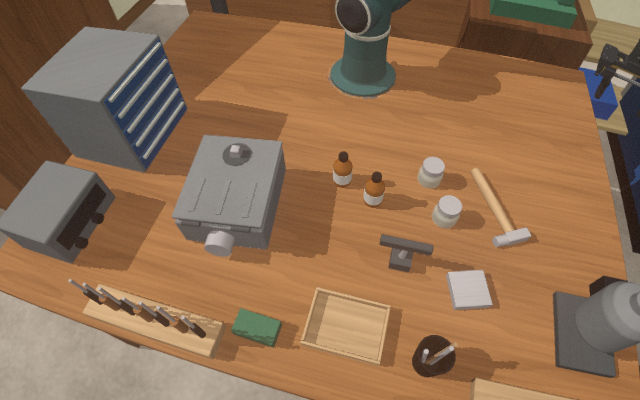

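View pics/side0.png

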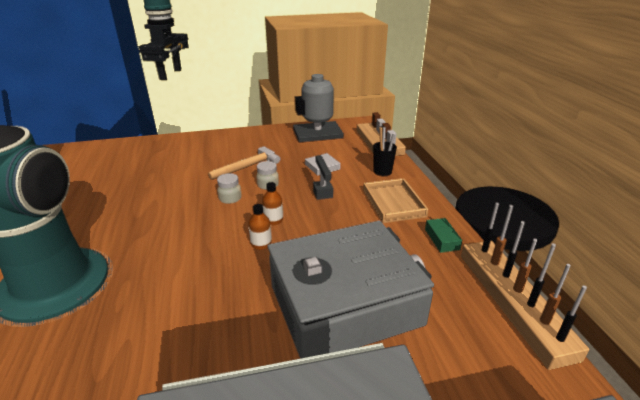

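View pics/wrist0.png

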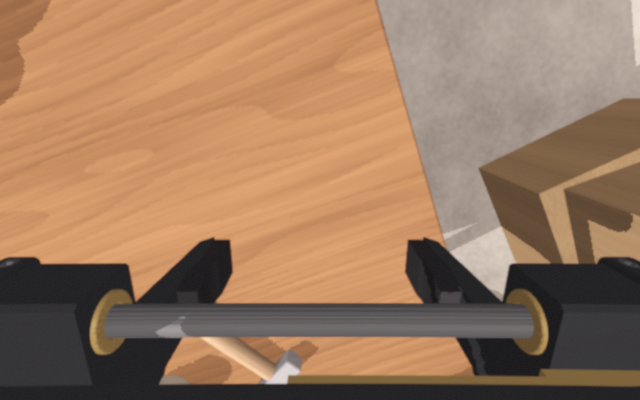

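Run:
```python
from h import *
import pickle
P=pickle.load(open('p0.pkl','rb'));a,b=P['scene'],P['side']
for n,u,v in [('key',(400,249),(322,184)),('stud',(226,183),(341,270)),('bot1',(377,195),(259,229)),('bot2',(343,169),(270,206)),('bot1x',(377,195),(270,206)),('botx',(343,169),(259,229)),('jar1',(448,214),(266,175)),('jar2',(432,170),(229,188)),('jarx',(448,214),(229,188)),('jarx',(432,170),(266,175))]:
    x,e=tri([(a,u),(b,v)]);print(n,np.round(x),np.round(e,1))
def crop(p,c,w,h,f,k=4):
    im=p['pixels'][c[1]-h:c[1]+h,c[0]-w:c[0]+w,::-1];cv2.imwrite('pics/'+f,cv2.resize(im,None,fx=k,fy=k,interpolation=cv2.INTER_CUBIC))
crop(a,(400,215),90,70,'c_scene_key.png');crop(a,(228,183),60,50,'c_scene_stud.png',6)
crop(b,(290,195),90,60,'c_side_key.png');crop(b,(341,270),60,50,'c_side_stud.png',6)
```

```text
key [619. 207.  37.] [3.2 3.2]
stud [ 573. -205.   94.] [10.2 10.2]
bot1 [440. 131. -31.] [0.1 0.1]
bot2 [468.  43.  90.] [3. 3.]
bot1x [477. 134.  29.] [4.7 4.7]
botx [435.  34.  41.] [1.2 1.2]
jar1 [484. 309.  22.] [2.8 2.8]
jar2 [374. 254.  30.] [3.3 3.3]
jarx [400. 338. -48.] [34.9 34.9]
jarx [456. 232.  91.] [29. 29.]
```

View crops.

View pics/c_scene_key.png

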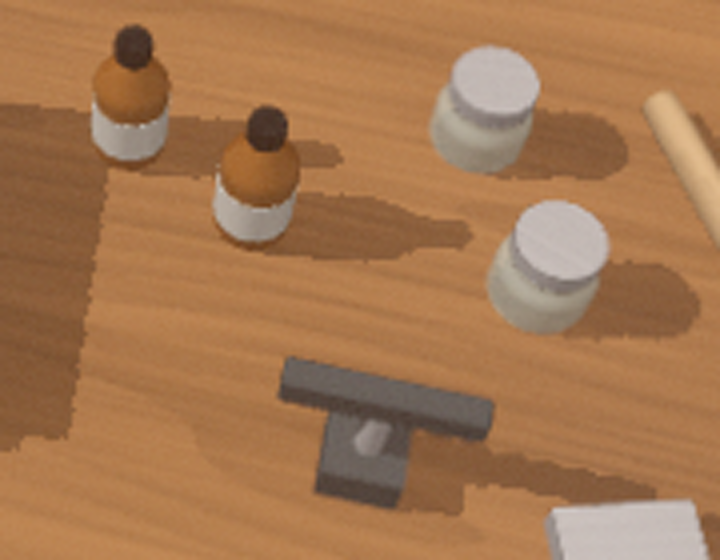

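View pics/c_scene_stud.png

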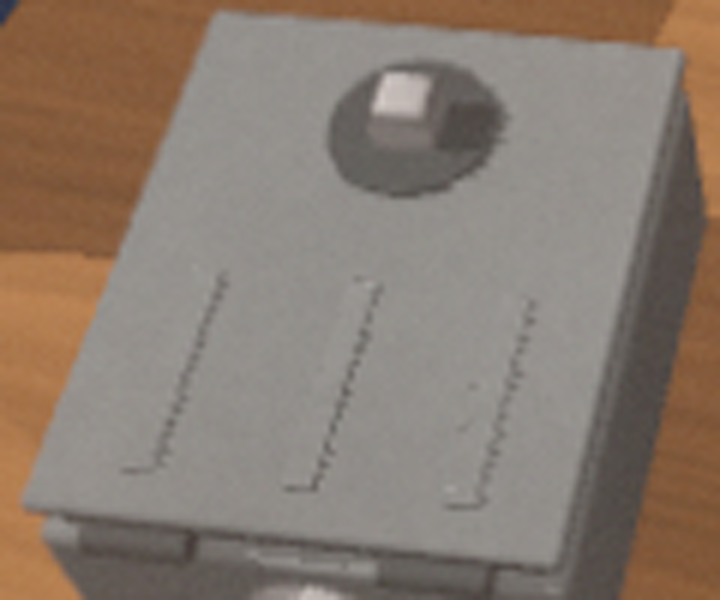

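View pics/c_side_key.png

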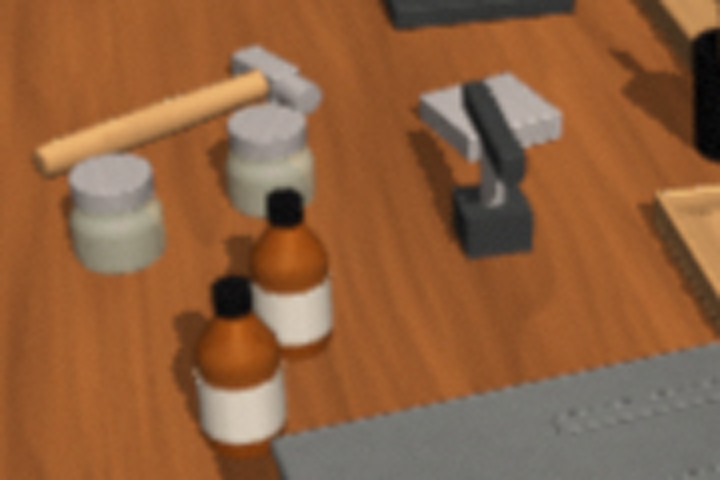

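View pics/c_side_stud.png

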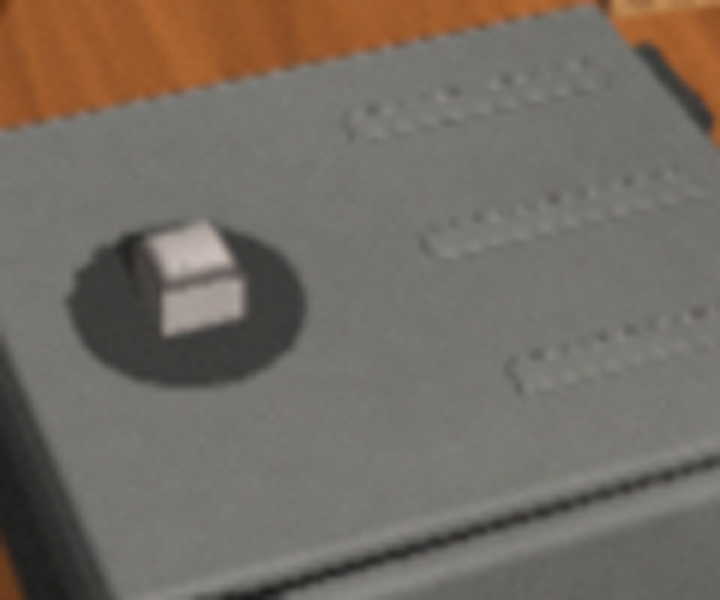

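```bash
cat > fit.py <<'E'
from h import *
import pickle
from scipy.optimize import minimize
P=pickle.load(open('p0.pkl','rb'));a,b=P['scene'],P['side']
for n,u,v in [('studtop',(235.2,148.3),(312.7,261.7)),('disc',(237.5,154.3),(312.2,270.8))]:
    x,e=tri([(a,u),(b,v)]);print(n,np.round(x,1),np.round(e,1))
# key silhouettes
def boxc(cx,cy,z0,z1,hx,hy,yaw,x,y):
    c,s=np.cos(yaw),np.sin(yaw)
    return [[x+c*i*hx-s*j*hy,y+s*i*hx+c*j*hy,z] for i in(-1,1) for j in(-1,1) for z in(z0,z1)]
def sil(p,q,S=4):
    x,y,yaw=q;m=np.zeros((400*S,640*S),np.uint8)
    for bx in [(0,31,23,23),(31,73,8,8),(73,95,55,9)]:
        uv=proj(p,boxc(0,0,*bx,yaw,x,y));h=cv2.convexHull(((uv+.5)*S-.5).round().astype(np.int32))
        cv2.fillConvexPoly(m,h,1)
    return cv2.resize(m.astype(np.float32),(640,400),interpolation=cv2.INTER_AREA)
def seg(p,roi):
    im=p['pixels'].astype(int);x0,x1,y0,y1=roi
    sat=im.max(2)-im.min(2);m=np.zeros((400,640),np.float32)
    m[y0:y1,x0:x1]=(sat<30)[y0:y1,x0:x1];return m
ma=seg(a,(376,436,228,275));mb=seg(b,(310,336,155,202))
# exclude block behind in side view: bright
im=b['pixels'].astype(int).mean(2)
mb*=((im<120)).astype(np.float32)
print(ma.sum(),mb.sum())
def cost(q): return np.abs(sil(a,q)-ma).sum()+np.abs(sil(b,q)-mb).sum()
best=None
for yaw in np.arange(0,np.pi,.2):
    r=minimize(cost,[619,207,yaw],method='Nelder-Mead',options=dict(initial_simplex=[[619,207,yaw],[629,207,yaw],[619,217,yaw],[619,207,yaw+.1]]))
    if best is None or r.fun<best.fun: best=r
print(best.x,best.fun)
for n,p,m in(('a',a,ma),('b',b,mb)):
    s=sil(p,best.x);o=p['pixels'][:,:,::-1].copy()
    cs,_=cv2.findContours((s>.5).astype(np.uint8),cv2.RETR_EXTERNAL,cv2.CHAIN_APPROX_NONE);cv2.drawContours(o,cs,-1,(0,255,0),1)
    r=(slice(220,285),slice(365,445)) if n=='a' else (slice(145,210),slice(285,365))
    mm=np.repeat((m*255)[...,None],3,2).astype(np.uint8)
    cv2.imwrite(f'pics/fit_{n}.png',cv2.resize(np.hstack([o[r],mm[r]]),None,fx=5,fy=5,interpolation=cv2.INTER_NEAREST))
E
python3 fit.py
```

```text
studtop [ 510.3 -208.   133.8] [0.8 0.8]
disc [ 509.6 -206.9  112.1] [0.5 0.5]
967.0 577.0
[625.23907866 214.12092993   1.5508929 ] 296.375
```

```bash
python3 -c "
import cv2,numpy as np
a=cv2.imread('pics/fit_a.png');b=cv2.imread('pics/fit_b.png');cv2.imwrite('pics/fit_ab.png',cv2.resize(np.vstack([a,b]),(736,600)))"
```

```text
(no output)
```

View pics/fit_ab.png

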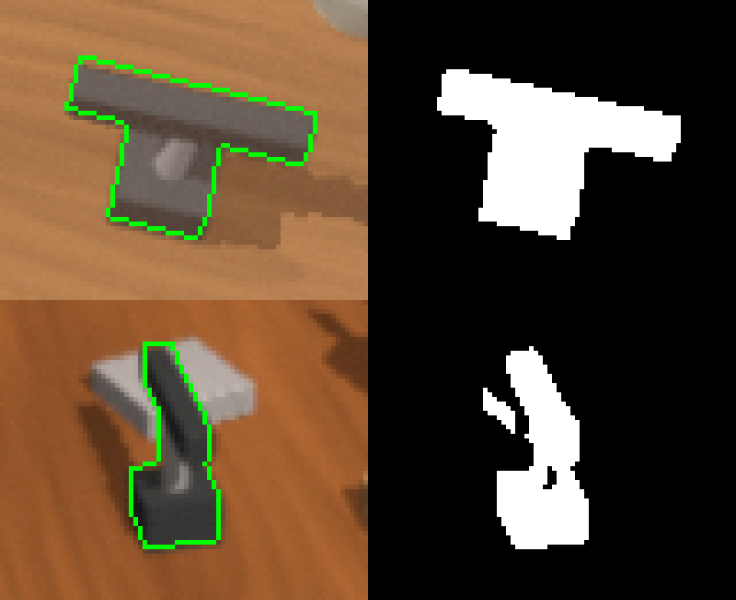

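Run:
```python
from h import *
import pickle
from scipy.spatial.transform import Rotation as Ro
P=pickle.load(open('p0.pkl','rb'));a,b=P['scene'],P['side']
A=lambda x,y:(168+x/6-.4,133+y/6-.4)
B=lambda x,y:(281+x/6-.4,220+y/6-.4)
for n,p,f,l,z in [('a bottom',a,A,[(367,143),(432,152)],114),('a top',a,A,[(382,72),(433,76),(425,112),(372,108)],133.8),
  ('b bottom',b,B,[(165,335),(243,318)],114),('b shoulder',b,B,[(162,285),(245,268)],130)]:
    X=[atz(p,f(*q),z) for q in l];print(n,np.round(X,1).tolist(),np.degrees(np.arctan2(X[1][1]-X[0][1],X[1][0]-X[0][0])),np.linalg.norm(X[1]-X[0]))
print('lid',[np.round(atz(a,A(*q),114)).tolist() for q in [(218,12),(683,48),(20,510),(555,570)]])
s=sensors.read_state();R=Ro.from_quat(s['tcp_rot'],scalar_first=True).as_matrix();print(np.round(R,3))
# fit stud yaw via edge overlay
def stud(q):
    x,y,z,t=q;c,s=np.cos(t),np.sin(t)
    return [[x+c*i*h-s*j*h,y+s*i*h+c*j*h,z+dz] for h,dz in((8,0),(12,-4),(12,-20)) for i,j in((-1,-1),(1,-1),(1,1),(-1,1))]
for n,p,c in(('a',a,(237,150)),('b',b,(313,265))):
    row=[]
    for t in(-15,0,15,):
        k=14;w,h=17,20
        im=cv2.resize(p['pixels'][c[1]-h:c[1]+h,c[0]-w:c[0]+w,::-1],None,fx=k,fy=k,interpolation=cv2.INTER_CUBIC)
        uv=((proj(p,stud((510,-207.5,133.8,np.radians(t))))-(c[0]-w,c[1]-h)+.5)*k).astype(int)
        for q in range(3):cv2.polylines(im,[uv[4*q:4*q+4]],True,[(0,255,0),(0,0,255),(255,0,0)][q],1)
        cv2.putText(im,str(t),(5,20),0,.6,(255,255,255));row.append(cv2.resize(im,None,fx=.55,fy=.5))
    cv2.imwrite(f'pics/st_{n}.png',np.hstack(row))
i=[cv2.imread(f'pics/st_{n}.png') for n in'ab'];cv2.imwrite('pics/st.png',np.vstack(i));print(i[0].shape)
```

```text
a bottom [[521.7, -223.4, 114.0], [519.6, -196.6, 114.0]] 94.63123859087827 26.940357218137812
a top [[501.1, -221.4, 133.8], [498.0, -201.0, 133.8], [516.0, -196.9, 133.8], [519.2, -217.8, 133.8]] 98.49302225655626 20.609399894849826
b bottom [[500.3, -219.3, 114.0], [523.6, -217.3, 114.0]] 4.790033259276471 23.305157571101674
b shoulder [[500.4, -216.0, 130.0], [524.9, -214.2, 130.0]] 4.164533716999382 24.510853835320013
lid [[472.0, -313.0, 114.0], [443.0, -119.0, 114.0], [709.0, -277.0, 114.0], [682.0, -84.0, 114.0]]
[[ 0.351  0.    -0.936]
 [ 0.936  0.     0.351]
 [ 0.    -1.    -0.   ]]
(280, 786, 3)
```

View pics/st.png

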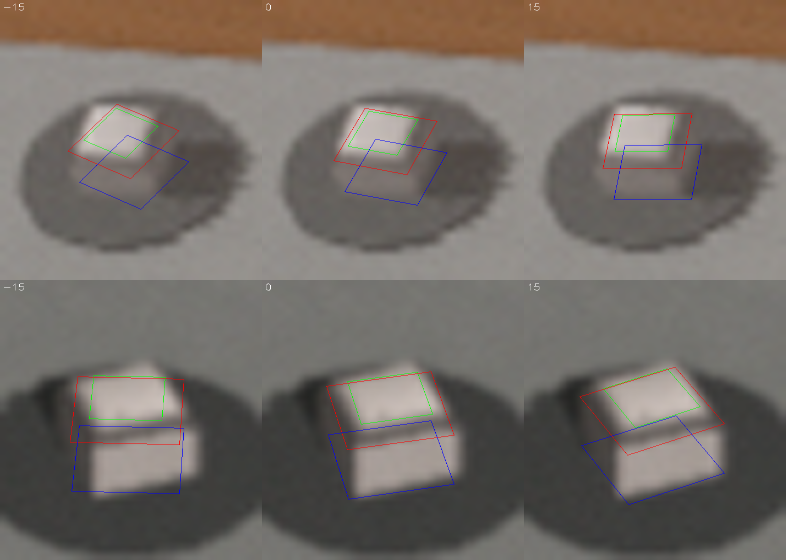

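Emit:
{"fn": "send_rows", "kwargs": {
  "series": [
    {"dx": -0.255,"dy": 0.04,"dz": -0.51,"yaw": 1.23,"fingers": 100},
    {"dx": -0.255,"dy": 0.04,"dz": -0.51,"yaw": 1.23},
    {"dx": -0.255,"dy": 0.04,"dz": -0.51,"yaw": 1.23},
    {"dx": -0.255,"dy": 0.04,"dz": -0.51,"yaw": 1.23},
    {"dx": -0.255,"dy": 0.04,"dz": -0.51,"yaw": 1.23},
    {"dx": -0.255,"dy": 0.04,"dz": -0.51,"yaw": 1.23},
    {"dx": -0.255,"dy": 0.04,"dz": -0.51,"yaw": 1.23},
    {"dx": -0.255,"dy": 0.04,"dz": -0.51,"yaw": 1.23}
  ]
}}

```text
invalid input
```

```bash
cat > st.py <<'E'
from h import *
from scipy.spatial.transform import Rotation as Ro
import sys
def show(tx=None,ty=None,tz=None,tpsi=None):
    s=sensors.read_state();R=Ro.from_quat(s['tcp_rot'],scalar_first=True).as_matrix()
    psi=np.arctan2(R[1,0],R[0,0])
    print('t',s['clock'],'pos',np.round(s['eef_pos'],1),'psi',round(psi,4),'tilt',round(float(np.arccos(-R[2,1])),4),'F',np.round(s['ft_force'],1),'M',np.round(s['wrist_torque'],2),'open',round(s['opening'],3),'j6',round(s['joints'][5],2))
    if tx is not None:
        d=R.T@(np.array([tx,ty,tz])-s['eef_pos']);print('need dx,dy,dz m',np.round(d/1000,4),'yaw',None if tpsi is None else round(psi-tpsi,4))
    return s,R,psi
if __name__=='__main__': show(*map(float,sys.argv[1:]))
E
python3 st.py 625 214 200 -0.02
```

```text
t 1.2 pos [237.  632.  249.7] psi 1.212 tilt 0.0 F [-0.4  0.6 -0.2] M [ 0.   -0.05 -0.02] open 0.999 j6 -0.04
need dx,dy,dz m [-0.2552  0.0497 -0.51  ] yaw 1.232
```

Emit:
{"fn": "send_rows", "kwargs": {
  "series": [
    {"dx": -0.032,"dy": 0.005,"dz": -0.064,"yaw": 0.15,"fingers": 100},
    {"dx": -0.064,"dy": 0.01,"dz": -0.128,"yaw": 0.31,"fingers": 100},
    {"dx": -0.096,"dy": 0.015,"dz": -0.19,"yaw": 0.46,"fingers": 100},
    {"dx": -0.128,"dy": 0.02,"dz": -0.255,"yaw": 0.62,"fingers": 100},
    {"dx": -0.16,"dy": 0.025,"dz": -0.32,"yaw": 0.77,"fingers": 100},
    {"dx": -0.19,"dy": 0.03,"dz": -0.38,"yaw": 0.92,"fingers": 100},
    {"dx": -0.22,"dy": 0.035,"dz": -0.45,"yaw": 1.08,"fingers": 100},
    {"dx": -0.255,"dy": 0.04,"dz": -0.51,"yaw": 1.23,"fingers": 100}
  ],
  "newtons": 55
}}

```text
clock: 2.2
eef_pos: [578.7, 265.8, 215.0]
tcp_rot: [0.707, -0.707, 0.008, -0.008]
ft_force: [0.0, 0.2, 0.5]
opening: 0.997
```

```bash
python3 st.py 625 214 200 -0.02
```

```text
t 2.2 pos [578.7 265.8 215. ] psi -0.0231 tilt 0.001 F [0.  0.2 0.5] M [-0.05  0.02 -0.  ] open 0.997 j6 0.41
need dx,dy,dz m [ 0.0475  0.015  -0.0508] yaw -0.0031
```

Emit:
{"fn": "send_rows", "kwargs": {
  "series": [
    {"dx": 0.0475,"dy": 0.015,"dz": -0.051,"yaw": 0,"fingers": 100},
    {"dx": 0.0475,"dy": 0.015,"dz": -0.051,"yaw": 0,"fingers": 100},
    {"dx": 0.0475,"dy": 0.015,"dz": -0.051,"yaw": 0,"fingers": 100}
  ]
}}

```text
clock: 2.58
eef_pos: [623.7, 215.1, 199.3]
tcp_rot: [0.707, -0.707, 0.007, -0.006]
ft_force: [0.7, 0.3, 0.3]
opening: 1.001
```

Run:
```python
from st import *
show(625,214,200,-0.02)
p=capture('wrist');save(p,'w1.png');import pickle;pickle.dump(p,open('w1.pkl','wb'))
q=[]
for z in(95,):
  for i in(-1,1):
    for j in(-1,1):q.append([625+9*i-55*j*np.cos(1.551)*-1,214+55*j,z])
print(proj(p,q))
```

```text
t 2.575 pos [623.7 215.1 199.3] psi -0.0195 tilt 0.0012 F [0.7 0.3 0.3] M [-0.01  0.08 -0.03] open 1.001 j6 0.31
need dx,dy,dz m [ 0.0013 -0.0007 -0.0011] yaw 0.0005
[[311.32048452 264.81520129]
 [310.38594842 130.3606281 ]
 [332.94698173 264.45674886]
 [334.98658544 129.87394346]]
```

View pics/w1.png

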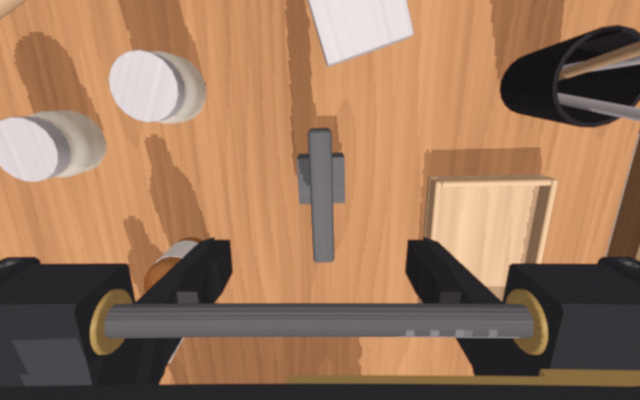

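Emit:
{"fn": "send_rows", "kwargs": {
  "series": [
    {"dx": 0.001,"dy": 0.055,"dz": -0.001,"yaw": -0.02,"fingers": 100},
    {"dx": 0.001,"dy": 0.1,"dz": -0.001,"yaw": -0.02,"fingers": 100},
    {"dx": 0.001,"dy": 0.123,"dz": -0.001,"yaw": -0.02,"fingers": 100},
    {"dx": 0.001,"dy": 0.123,"dz": -0.001,"yaw": -0.02,"fingers": 100},
    {"dx": 0.001,"dy": 0.123,"dz": -0.001,"yaw": -0.02,"fingers": 10},
    {"dx": 0.001,"dy": 0.123,"dz": -0.001,"yaw": -0.02,"fingers": 0},
    {"dx": 0.001,"dy": 0.123,"dz": -0.001,"yaw": -0.02,"fingers": 0},
    {"dx": 0.001,"dy": 0.123,"dz": -0.001,"yaw": -0.02,"fingers": 0}
  ],
  "newtons": 58
}}

```text
clock: 3.62
eef_pos: [625.2, 214.5, 77.6]
tcp_rot: [0.707, -0.707, -0.001, 0.0]
ft_force: [0.1, 0.8, -0.4]
opening: 0.572
```

Run:
```python
from st import *
show(625,214,150,0)
p=capture('side');cv2.imwrite('pics/s1.png',cv2.resize(p['pixels'][120:240,230:410,::-1],None,fx=4,fy=4))
```

```text
t 3.625 pos [625.2 214.5  77.6] psi 0.0018 tilt 0.0012 F [ 0.1  0.8 -0.4] M [-0.08  0.04  0.03] open 0.572 j6 0.29
need dx,dy,dz m [-0.0001 -0.0724 -0.0005] yaw 0.0018
```

View pics/s1.png

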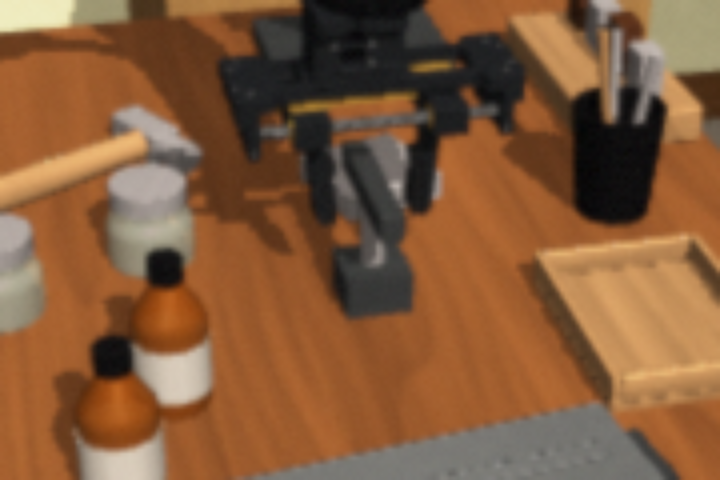

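Fingers straddle the bar in the side view and are still closing; go on closing.

Emit:
{"fn": "send_rows", "kwargs": {
  "series": [
    {"dx": 0,"dy": 0,"dz": 0,"yaw": 0,"fingers": 0},
    {"dx": 0,"dy": 0,"dz": 0,"yaw": 0,"fingers": 0},
    {"dx": 0,"dy": 0,"dz": 0,"yaw": 0,"fingers": 0},
    {"dx": 0,"dy": 0,"dz": 0,"yaw": 0,"fingers": 0},
    {"dx": 0,"dy": 0,"dz": 0,"yaw": 0,"fingers": 0}
  ],
  "newtons": 58
}}

```text
clock: 4.3
eef_pos: [624.9, 214.4, 76.7]
tcp_rot: [-0.707, 0.707, 0.001, -0.001]
ft_force: [1.2, -0.6, -0.9]
opening: 0.195
```

```bash
python3 st.py 625 214 150 0
```

```text
t 4.3 pos [624.9 214.4  76.7] psi 0.0021 tilt 0.0002 F [ 1.2 -0.6 -0.9] M [-0.09 -0.08 -0.02] open 0.195 j6 0.29
need dx,dy,dz m [ 0.0002 -0.0733 -0.0004] yaw 0.0021
```

Emit:
{"fn": "send_rows", "kwargs": {
  "series": [
    {"dx": 0,"dy": -0.06,"dz": 0,"yaw": 0,"fingers": 0},
    {"dx": 0,"dy": -0.12,"dz": 0,"yaw": 0,"fingers": 0},
    {"dx": 0,"dy": -0.175,"dz": 0,"yaw": 0,"fingers": 0},
    {"dx": -0.015,"dy": -0.185,"dz": -0.06,"yaw": -0.02,"fingers": 0},
    {"dx": -0.03,"dy": -0.185,"dz": -0.12,"yaw": -0.03,"fingers": 0},
    {"dx": -0.045,"dy": -0.185,"dz": -0.18,"yaw": -0.04,"fingers": 0},
    {"dx": -0.065,"dy": -0.185,"dz": -0.24,"yaw": -0.05,"fingers": 0},
    {"dx": -0.08,"dy": -0.185,"dz": -0.295,"yaw": -0.06,"fingers": 0}
  ]
}}

```text
clock: 5.3
eef_pos: [543.5, -82.3, 260.7]
tcp_rot: [0.707, -0.707, -0.021, 0.023]
ft_force: [1.4, 0.4, -3.2]
opening: 0.195
```

```bash
python3 st.py 510 -208 240 0.085
```

```text
t 5.3 pos [543.5 -82.3 260.7] psi 0.0623 tilt 0.0021 F [ 1.4  0.4 -3.2] M [-0.02 -0.03  0.03] open 0.195 j6 -0.26
need dx,dy,dz m [-0.0412  0.0207 -0.1234] yaw -0.0227
```

Emit:
{"fn": "send_rows", "kwargs": {
  "series": [
    {"dx": -0.02,"dy": 0.01,"dz": -0.06,"yaw": -0.012,"fingers": 0},
    {"dx": -0.0415,"dy": 0.0205,"dz": -0.12,"yaw": -0.022,"fingers": 0},
    {"dx": -0.0415,"dy": 0.0205,"dz": -0.1235,"yaw": -0.022,"fingers": 0},
    {"dx": -0.0415,"dy": 0.0205,"dz": -0.1235,"yaw": -0.022,"fingers": 0},
    {"dx": -0.0415,"dy": 0.0205,"dz": -0.1235,"yaw": -0.022,"fingers": 0}
  ]
}}

```text
clock: 5.92
eef_pos: [512.0, -205.2, 241.2]
tcp_rot: [0.707, -0.706, -0.03, 0.03]
ft_force: [-0.3, -0.5, -3.7]
opening: 0.196
```

Run:
```python
from st import *
s,R,psi=show(510,-208,240,0.085)
A=capture('scene');B=capture('side');W=capture('wrist')
import pickle;pickle.dump((A,B,W,s),open('p2.pkl','wb'));save(W,'w2.png')
cv2.imwrite('pics/a2.png',cv2.resize(A['pixels'][85:205,170:310,::-1],None,fx=5,fy=5,interpolation=cv2.INTER_CUBIC))
cv2.imwrite('pics/b2.png',cv2.resize(B['pixels'][190:310,240:380,::-1],None,fx=5,fy=5,interpolation=cv2.INTER_CUBIC))
```

```text
t 5.925 pos [ 512.  -205.2  241.2] psi 0.0853 tilt 0.0008 F [-0.3 -0.5 -3.7] M [-0.04  0.07  0.05] open 0.196 j6 -0.51
need dx,dy,dz m [-0.0022  0.0012 -0.0026] yaw 0.0003
```

View pics/a2.png

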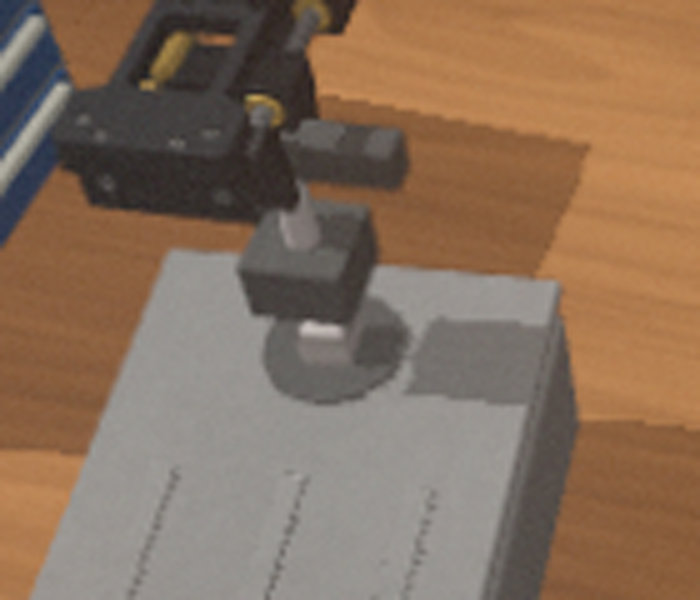

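View pics/b2.png

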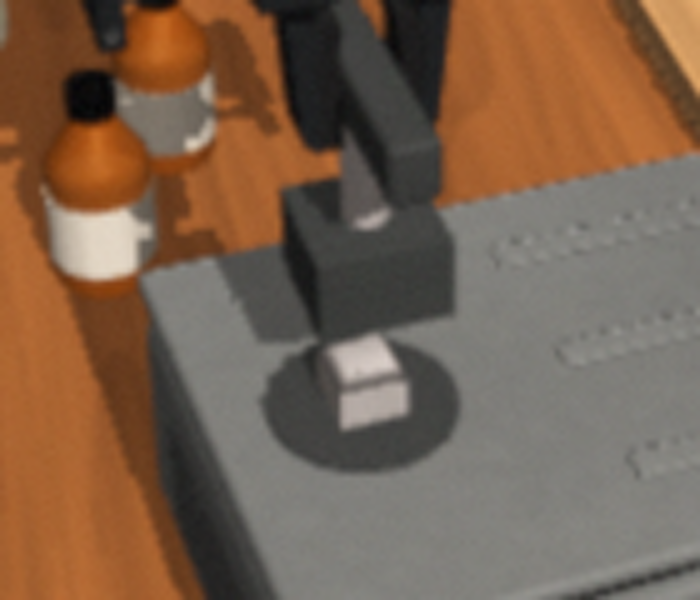

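View pics/w2.png

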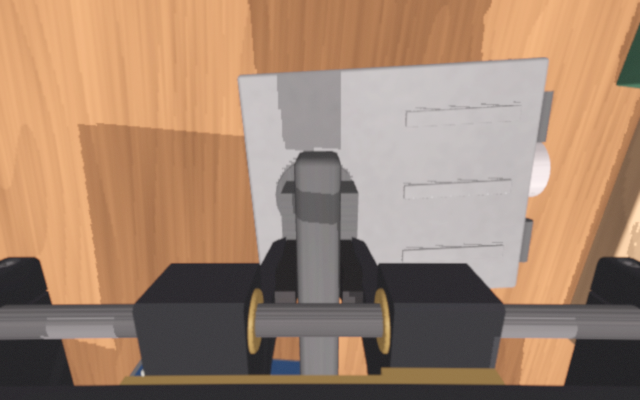

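Run:
```python
from h import *
import pickle
A,B,W,s=pickle.load(open('p2.pkl','rb'))
fa=lambda x,y:(170+x/5-.4,85+y/5-.4); fb=lambda x,y:(240+x/5-.4,190+y/5-.4)
def edge(p,f,l,z,h):
    X=[atz(p,f(*q),z)[:2] for q in l];m=(X[0]+X[1])/2;d=(X[1]-X[0]);L=np.linalg.norm(d);d/=L
    n=np.array([-d[1],d[0]]);print(np.round(m,1),'len',round(L,1),'ang',round(np.degrees(np.arctan2(d[1],d[0])),1),'ctr',np.round(m+n*h,1))
zk=164.5
edge(B,fb,[(325,338),(453,310)],zk,23);edge(B,fb,[(342,430),(408,414)],114,12);edge(B,fb,[(338,390),(409,374)],130,12)
edge(A,fa,[(250,312),(340,322)],zk,23);edge(A,fa,[(298,360),(350,366)],114,12)
```

```text
[ 515.4 -227.3] len 44.0 ang 5.8 ctr [ 513.  -204.5]
[ 512.  -218.2] len 23.9 ang 6.6 ctr [ 510.6 -206.3]
[ 512.1 -215.8] len 25.3 ang 5.8 ctr [ 510.9 -203.8]
[ 535.7 -206. ] len 42.0 ang 96.2 ctr [ 512.8 -208.5]
[ 520.6 -209.5] len 25.6 ang 96.2 ctr [ 508.6 -210.8]
```

Emit:
{"fn": "send_rows", "kwargs": {
  "series": [
    {"dx": -0.003,"dy": 0.01,"dz": -0.002,"yaw": 0,"fingers": 0},
    {"dx": -0.003,"dy": 0.02,"dz": -0.002,"yaw": 0,"fingers": 0},
    {"dx": -0.003,"dy": 0.027,"dz": -0.002,"yaw": 0,"fingers": 0},
    {"dx": -0.003,"dy": 0.032,"dz": -0.002,"yaw": 0,"fingers": 0},
    {"dx": -0.003,"dy": 0.035,"dz": -0.002,"yaw": 0,"fingers": 0},
    {"dx": -0.003,"dy": 0.035,"dz": -0.002,"yaw": 0,"fingers": 0}
  ]
}}

```text
clock: 6.82
eef_pos: [508.7, -208.8, 206.0]
tcp_rot: [0.707, -0.706, -0.03, 0.03]
ft_force: [-0.4, 0.4, -3.1]
opening: 0.196
```

```bash
python3 st.py 509.5 -207 190.5 0.085
```

```text
t 6.825 pos [ 508.7 -208.8  206. ] psi 0.0839 tilt 0.0003 F [-0.4  0.4 -3.1] M [-0.03  0.07  0.01] open 0.196 j6 -0.52
need dx,dy,dz m [0.0009 0.0155 0.0017] yaw -0.0011
```

Emit:
{"fn": "send_rows", "kwargs": {
  "series": [
    {"dx": 0,"dy": 0.002,"dz": 0.001,"yaw": 0,"fingers": 0},
    {"dx": 0,"dy": 0.004,"dz": 0.001,"yaw": 0,"fingers": 0},
    {"dx": 0,"dy": 0.006,"dz": 0.001,"yaw": 0,"fingers": 0},
    {"dx": 0,"dy": 0.006,"dz": 0.001,"yaw": 0,"fingers": 0}
  ]
}}

```text
clock: 7.32
eef_pos: [508.6, -207.8, 200.0]
tcp_rot: [-0.706, 0.707, 0.03, -0.03]
ft_force: [-0.3, -0.8, -3.8]
opening: 0.201
```

```bash
python3 st.py 509.5 -207 190.5 0.085
```

```text
t 7.325 pos [ 508.6 -207.8  200. ] psi 0.084 tilt 0.0002 F [-0.3 -0.8 -3.8] M [-0.18  0.07  0.05] open 0.201 j6 -0.52
need dx,dy,dz m [0.0009 0.0095 0.0008] yaw -0.001
```

Already past the taper with no load, so it is square with the stud. Continue down.

Emit:
{"fn": "send_rows", "kwargs": {
  "series": [
    {"dx": 0,"dy": 0.002,"dz": 0,"yaw": 0,"fingers": 0},
    {"dx": 0,"dy": 0.004,"dz": 0,"yaw": 0,"fingers": 0},
    {"dx": 0,"dy": 0.006,"dz": 0,"yaw": 0,"fingers": 0},
    {"dx": 0,"dy": 0.0075,"dz": 0,"yaw": 0,"fingers": 0}
  ]
}}

```text
clock: 7.82
eef_pos: [509.8, -208.1, 195.4]
tcp_rot: [-0.706, 0.707, 0.031, -0.029]
ft_force: [-2.6, 2.9, 12.8]
opening: 0.195
```

```bash
python3 st.py 509.5 -207 190.5 0.085
```

```text
t 7.825 pos [ 509.8 -208.1  195.4] psi 0.084 tilt 0.0028 F [-2.6  2.9 12.8] M [ 0.3   0.93 -0.01] open 0.195 j6 -0.52
need dx,dy,dz m [-0.0003  0.0049  0.0011] yaw -0.001
```

Run:
```python
from st import *
show()
A=capture('scene');B=capture('side')
a=cv2.resize(A['pixels'][115:195,190:290,::-1],None,fx=6,fy=6,interpolation=cv2.INTER_CUBIC)
b=cv2.resize(B['pixels'][220:300,265:365,::-1],None,fx=6,fy=6,interpolation=cv2.INTER_CUBIC)
cv2.imwrite('pics/ab3.png',cv2.resize(np.vstack([a,b]),None,fx=.62,fy=.62,interpolation=cv2.INTER_AREA))
```

```text
t 7.825 pos [ 509.8 -208.1  195.4] psi 0.084 tilt 0.0028 F [-2.6  2.9 12.8] M [ 0.3   0.93 -0.01] open 0.195 j6 -0.52
```

View pics/ab3.png

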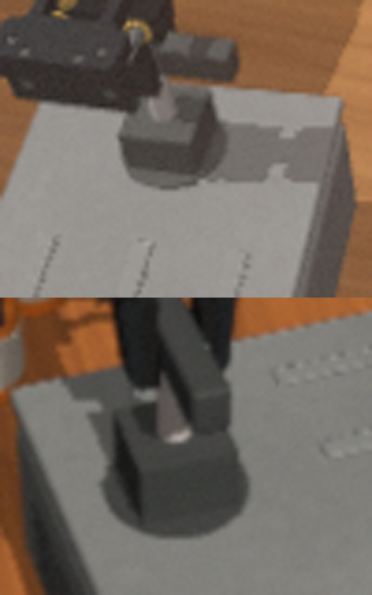

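Emit:
{"fn": "send_rows", "kwargs": {
  "series": [
    {"dx": 0,"dy": 0.002,"dz": 0,"yaw": 0,"fingers": 0},
    {"dx": 0,"dy": 0.003,"dz": 0,"yaw": -0.03,"fingers": 0},
    {"dx": 0,"dy": 0.003,"dz": 0,"yaw": 0,"fingers": 0}
  ]
}}

```text
clock: 8.3
eef_pos: [511.0, -208.5, 195.1]
tcp_rot: [-0.706, 0.707, 0.032, -0.028]
ft_force: [-2.9, 2.1, 16.3]
opening: 0.198
```

```bash
python3 st.py 509.5 -207 190.5 0.085
```

```text
t 8.3 pos [ 511.  -208.5  195.1] psi 0.0838 tilt 0.0062 F [-2.9  2.1 16.3] M [0.21 1.   0.01] open 0.198 j6 -0.52
need dx,dy,dz m [-0.0014  0.0046  0.0016] yaw -0.0012
```

```bash
python3 - <<'E'
from st import *
show()
B=capture('side');A=capture('scene')
import pickle;pickle.dump((A,B),open('p4.pkl','wb'))
P0=pickle.load(open('p0.pkl','rb'))
f=lambda im,r:cv2.resize(im[r[0]:r[1],r[2]:r[3],::-1],None,fx=9,fy=9,interpolation=cv2.INTER_CUBIC)
r=(240,292,290,332)
cv2.imwrite('pics/b4.png',np.hstack([f(P0['side']['pixels'],r),f(B['pixels'],r)]))
r=(128,172,210,260)
cv2.imwrite('pics/a4.png',np.hstack([f(P0['scene']['pixels'],r)[:, :],f(A['pixels'],r)]) [:,:])
E
python3 -c "
import cv2;i=cv2.imread('pics/a4.png');cv2.imwrite('pics/a4.png',cv2.resize(i,None,fx=.85,fy=.85))"
```

```text
t 8.3 pos [ 511.  -208.5  195.1] psi 0.0838 tilt 0.0062 F [-2.9  2.1 16.3] M [0.21 1.   0.01] open 0.198 j6 -0.52
```

View pics/b4.png

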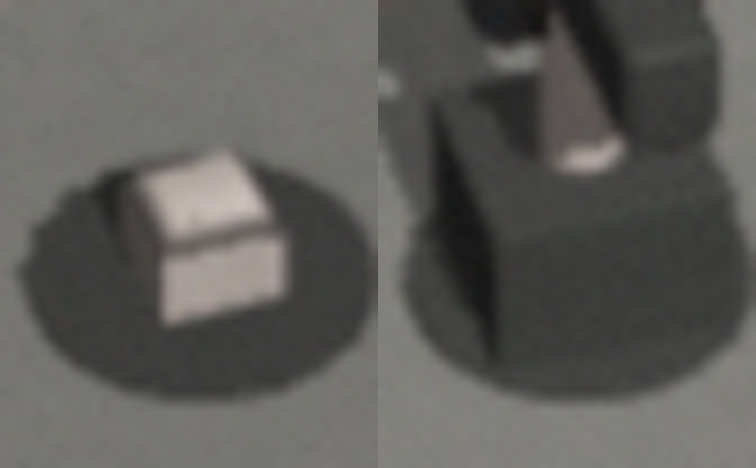

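View pics/a4.png

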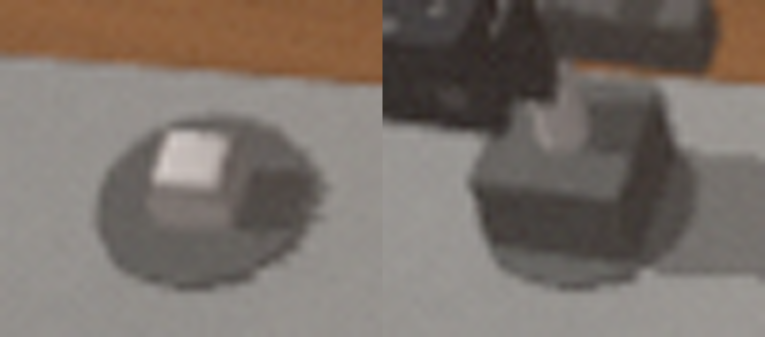

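Run:
```python
from h import *
import pickle
P=pickle.load(open('p0.pkl','rb'));a,b=P['scene'],P['side']
f=lambda im,c:cv2.resize(im[c[1]-10:c[1]+10,c[0]-10:c[0]+10,::-1],None,fx=9,fy=9,interpolation=cv2.INTER_CUBIC)
r1=np.hstack([f(a['pixels'],c) for c in[(204,135),(282,141),(262,229),(171,218)]])
r2=np.hstack([f(b['pixels'],c) for c in[(302,345),(270,238),(383,226),(430,292)]])
cv2.imwrite('pics/cor.png',np.vstack([r1,r2]))
```

```text
(no output)
```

View pics/cor.png

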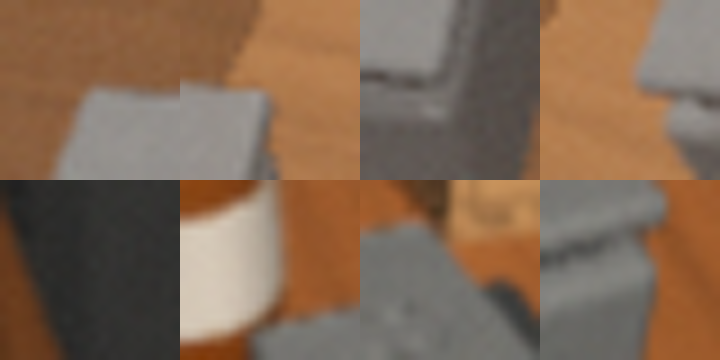

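Run:
```python
from h import *
import pickle
P=pickle.load(open('p0.pkl','rb'));a,b=P['scene'],P['side']
for u,v in [((281.4,141.2),(268.3,244.7)),((260.3,228.1),(379.7,220.7)),((171.8,217.4),(433.6,285.5))]:
    x,e=tri([(a,u),(b,v)]);print(np.round(x,1),np.round(e,1))
A,B=pickle.load(open('p4.pkl','rb'))
# fit: key pose x,y,z (yaw 5deg, upright) overlay at home vs +4.5
def boxc(z0,z1,hx,hy,yaw,x,y):
    c,s=np.cos(yaw),np.sin(yaw)
    return [[x+c*i*hx-s*j*hy,y+s*i*hx+c*j*hy,z] for i in(-1,1) for j in(-1,1) for z in(z0,z1)]
# side and scene socket bottom corners & disc, full picks
fb=lambda x,y:(290+(x-378)/9-.45,240+y/9-.45)
fa=lambda x,y:(210+(x-382)/.85/9-.45,128+y/.85/9-.45)
# socket top-front corners and bottom-front corners
S={'bot':[(fa(490,240)),(fa(635,260))],'top':[fa(472,182),fa(612,198)]}
for z in (114,116,118.4):
    X=[atz(A,q,z)[:2] for q in S['bot']];Y=[atz(A,q,z+31)[:2] for q in S['top']]
    print(z,'scene bot',np.round(X,1).tolist(),'top',np.round(Y,1).tolist())
    print('   side botL',np.round(atz(B,fb(496,360),z)[:2],1),'topL',np.round(atz(B,fb(498,243),z+31)[:2],1))
```

```text
[ 444.  -118.7  112.5] [0.1 0.1]
[678.4 -85.1 106.5] [1.1 1.1]
[ 704.3 -281.4  104.7] [0. 0.]
114 scene bot [[531.8, -232.2], [527.9, -185.5]] top [[534.4, -229.2], [529.7, -185.9]]
   side botL [ 489.4 -227.1] topL [ 490.1 -229.5]
116 scene bot [[533.2, -231.0], [529.4, -184.5]] top [[535.9, -228.1], [531.2, -184.9]]
   side botL [ 489.1 -229.2] topL [ 489.8 -231.7]
118.4 scene bot [[534.9, -229.7], [531.1, -183.3]] top [[537.6, -226.7], [533.0, -183.6]]
   side botL [ 488.7 -231.7] topL [ 489.3 -234.3]
```

Emit:
{"fn": "send_rows", "kwargs": {
  "series": [
    {"dx": -0.002,"dy": 0,"dz": 0.001,"yaw": 0,"fingers": 0},
    {"dx": -0.002,"dy": 0,"dz": 0.001,"yaw": 0.03,"fingers": 0},
    {"dx": -0.002,"dy": 0,"dz": 0.001,"yaw": 0,"fingers": 0}
  ]
}}

```text
clock: 8.78
eef_pos: [510.1, -208.5, 195.3]
tcp_rot: [-0.705, 0.708, 0.033, -0.027]
ft_force: [0.2, 0.2, 15.8]
opening: 0.196
```

```bash
python3 st.py 509.5 -207 190.5 0.085
```

```text
t 8.775 pos [ 510.1 -208.5  195.3] psi 0.0843 tilt 0.0099 F [ 0.2  0.2 15.8] M [ 0.02  0.48 -0.15] open 0.196 j6 -0.52
need dx,dy,dz m [-0.0006  0.0048  0.0016] yaw -0.0007
```

Emit:
{"fn": "send_rows", "kwargs": {
  "series": [
    {"dx": 0,"dy": -0.001,"dz": 0,"yaw": 0.05,"fingers": 0},
    {"dx": 0,"dy": -0.001,"dz": 0,"yaw": 0.1,"fingers": 0},
    {"dx": 0,"dy": -0.001,"dz": 0,"yaw": 0.15,"fingers": 0},
    {"dx": 0,"dy": -0.001,"dz": 0,"yaw": 0.2,"fingers": 0},
    {"dx": 0,"dy": -0.001,"dz": 0,"yaw": 0.25,"fingers": 0},
    {"dx": 0,"dy": -0.001,"dz": 0,"yaw": 0.25,"fingers": 0}
  ]
}}

```text
clock: 9.52
eef_pos: [509.6, -208.3, 195.0]
tcp_rot: [-0.704, 0.706, -0.056, 0.061]
ft_force: [0.6, -0.2, 9.8]
opening: 0.194
```

```bash
python3 st.py 509.5 -207 190.5 0.085
```

```text
t 9.525 pos [ 509.6 -208.3  195. ] psi -0.1656 tilt 0.0082 F [ 0.6 -0.2  9.8] M [-0.16  0.15  0.25] open 0.194 j6 -0.27
need dx,dy,dz m [-0.0003  0.0045  0.0013] yaw -0.2506
```

Emit:
{"fn": "send_rows", "kwargs": {
  "series": [
    {"dx": 0,"dy": 0.0005,"dz": 0,"yaw": 0.08,"fingers": 0},
    {"dx": 0,"dy": 0.0005,"dz": 0,"yaw": 0.16,"fingers": 0},
    {"dx": 0,"dy": 0.001,"dz": 0,"yaw": 0.24,"fingers": 0},
    {"dx": 0,"dy": 0.001,"dz": 0,"yaw": 0.32,"fingers": 0},
    {"dx": 0,"dy": 0.0015,"dz": 0,"yaw": 0.4,"fingers": 0},
    {"dx": 0,"dy": 0.0015,"dz": 0,"yaw": 0.48,"fingers": 0},
    {"dx": 0,"dy": 0.002,"dz": 0,"yaw": 0.56,"fingers": 0},
    {"dx": 0,"dy": 0.002,"dz": 0,"yaw": 0.56,"fingers": 0}
  ]
}}

```text
clock: 10.52
eef_pos: [509.6, -208.4, 193.5]
tcp_rot: [-0.661, 0.661, -0.248, 0.254]
ft_force: [-1.0, -0.5, 12.9]
opening: 0.199
```

```bash
python3 st.py 509.5 -207 190.5 0.085
```

```text
t 10.525 pos [ 509.6 -208.4  193.5] psi -0.7261 tilt 0.0084 F [-1.  -0.5 12.9] M [-0.05  0.38  0.1 ] open 0.199 j6 0.29
need dx,dy,dz m [-0.001   0.003   0.0009] yaw -0.8111
```

Emit:
{"fn": "send_rows", "kwargs": {
  "series": [
    {"dx": 0,"dy": 0.0005,"dz": 0,"yaw": 0.05,"fingers": 0},
    {"dx": 0,"dy": 0.0005,"dz": 0,"yaw": 0.1,"fingers": 0},
    {"dx": 0,"dy": 0.0005,"dz": 0,"yaw": 0.15,"fingers": 0},
    {"dx": 0,"dy": 0.001,"dz": 0,"yaw": 0.2,"fingers": 0},
    {"dx": 0,"dy": 0.001,"dz": 0,"yaw": 0.2,"fingers": 0}
  ]
}}

```text
clock: 11.15
eef_pos: [509.7, -208.5, 193.0]
tcp_rot: [-0.633, 0.633, -0.313, 0.319]
ft_force: [-0.9, -0.4, 14.4]
opening: 0.193
```

```bash
python3 st.py 509.5 -207 190.5 0.085
```

```text
t 11.15 pos [ 509.7 -208.5  193. ] psi -0.9258 tilt 0.0087 F [-0.9 -0.4 14.4] M [0.07 0.59 0.21] open 0.193 j6 0.49
need dx,dy,dz m [-0.0013  0.0025  0.0007] yaw -1.0108
```

Emit:
{"fn": "send_rows", "kwargs": {
  "series": [
    {"dx": 0,"dy": 0,"dz": 0,"yaw": 0.05,"fingers": 0},
    {"dx": 0,"dy": 0,"dz": 0,"yaw": 0.1,"fingers": 0},
    {"dx": 0,"dy": 0,"dz": 0,"yaw": 0.15,"fingers": 0},
    {"dx": 0,"dy": 0,"dz": 0,"yaw": 0.15,"fingers": 0}
  ]
}}

```text
clock: 11.65
eef_pos: [509.6, -208.5, 192.6]
tcp_rot: [0.607, -0.607, 0.359, -0.365]
ft_force: [-1.7, -0.1, 13.7]
opening: 0.199
```

```bash
python3 st.py 509.5 -207 190.5 0.085
```

```text
t 11.65 pos [ 509.6 -208.5  192.6] psi -1.0758 tilt 0.0084 F [-1.7 -0.1 13.7] M [0.04 0.49 0.13] open 0.199 j6 0.64
need dx,dy,dz m [-0.0013  0.0021  0.0006] yaw -1.1608
```

Emit:
{"fn": "send_rows", "kwargs": {
  "series": [
    {"dx": 0,"dy": 0.0005,"dz": 0,"yaw": 0.05,"fingers": 0},
    {"dx": 0,"dy": 0.0005,"dz": 0,"yaw": 0.1,"fingers": 0},
    {"dx": 0,"dy": 0.0005,"dz": 0,"yaw": 0.15,"fingers": 0},
    {"dx": 0,"dy": 0.0005,"dz": 0,"yaw": 0.15,"fingers": 0}
  ]
}}

```text
clock: 12.15
eef_pos: [509.5, -208.5, 192.3]
tcp_rot: [0.579, -0.578, 0.404, -0.41]
ft_force: [-1.8, -0.0, 14.6]
opening: 0.196
```

```bash
python3 st.py 509.5 -207 190.5 0.085
```

```text
t 12.15 pos [ 509.5 -208.5  192.3] psi -1.2258 tilt 0.0083 F [-1.8 -0.  14.6] M [0.07 0.58 0.18] open 0.196 j6 0.79
need dx,dy,dz m [-0.0014  0.0017  0.0005] yaw -1.3108
```

Emit:
{"fn": "send_rows", "kwargs": {
  "series": [
    {"dx": 0,"dy": 0,"dz": 0,"yaw": 0.04,"fingers": 0},
    {"dx": 0,"dy": 0,"dz": 0,"yaw": 0.08,"fingers": 0},
    {"dx": 0,"dy": 0,"dz": 0,"yaw": 0.12,"fingers": 0},
    {"dx": 0,"dy": 0,"dz": 0,"yaw": 0.12,"fingers": 0}
  ]
}}

```text
clock: 12.65
eef_pos: [509.6, -208.6, 192.2]
tcp_rot: [0.554, -0.553, 0.437, -0.443]
ft_force: [-0.6, 0.8, 13.0]
opening: 0.2
```

```bash
python3 st.py 509.5 -207 190.5 0.085
```

```text
t 12.65 pos [ 509.6 -208.6  192.2] psi -1.3424 tilt 0.0087 F [-0.6  0.8 13. ] M [0.05 0.46 1.42] open 0.2 j6 0.91
need dx,dy,dz m [-0.0016  0.0017  0.0003] yaw -1.4274
```

Emit:
{"fn": "send_rows", "kwargs": {
  "series": [
    {"dx": 0,"dy": 0,"dz": 0,"yaw": 0.01,"fingers": 0},
    {"dx": 0,"dy": 0,"dz": 0,"yaw": 0.01,"fingers": 0},
    {"dx": 0,"dy": -0.002,"dz": 0,"yaw": -0.012,"fingers": 0},
    {"dx": 0,"dy": -0.003,"dz": 0,"yaw": -0.012,"fingers": 0}
  ]
}}

```text
clock: 13.15
eef_pos: [509.1, -208.2, 192.4]
tcp_rot: [0.556, -0.556, 0.434, -0.439]
ft_force: [4.6, -3.0, 1.0]
opening: 0.198
```

```bash
python3 st.py 509.5 -207 190.5 0.085
python3 - <<'E'
from st import *
A=capture('scene');B=capture('side')
a=cv2.resize(A['pixels'][115:195,190:290,::-1],None,fx=6,fy=6,interpolation=cv2.INTER_CUBIC)
b=cv2.resize(B['pixels'][220:300,265:365,::-1],None,fx=6,fy=6,interpolation=cv2.INTER_CUBIC)
cv2.imwrite('pics/ab5.png',cv2.resize(np.vstack([a,b]),None,fx=.62,fy=.62,interpolation=cv2.INTER_AREA))
E
```

```text
t 13.15 pos [ 509.1 -208.2  192.4] psi -1.332 tilt 0.007 F [ 4.6 -3.   1. ] M [-0.5  -0.63  1.28] open 0.198 j6 0.9
need dx,dy,dz m [-0.0011  0.0019  0.0007] yaw -1.417
```

View pics/ab5.png

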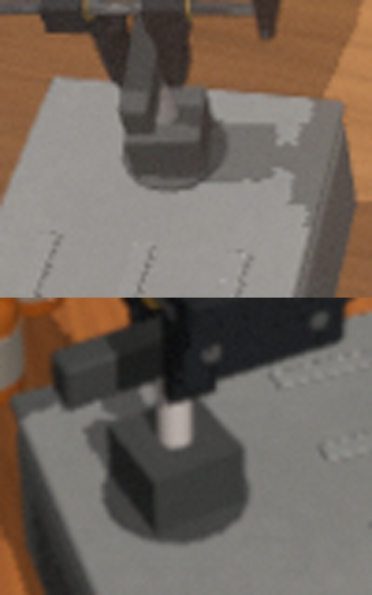

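Emit:
{"fn": "send_rows", "kwargs": {
  "series": [
    {"dx": 0,"dy": 0,"dz": 0,"yaw": 0,"fingers": 40},
    {"dx": 0,"dy": 0,"dz": 0,"yaw": 0,"fingers": 60},
    {"dx": 0,"dy": 0,"dz": 0,"yaw": 0,"fingers": 80},
    {"dx": 0,"dy": 0,"dz": 0,"yaw": 0,"fingers": 80},
    {"dx": 0,"dy": 0,"dz": 0,"yaw": 0,"fingers": 80},
    {"dx": 0,"dy": 0,"dz": 0,"yaw": 0,"fingers": 80}
  ]
}}

```text
clock: 14.0
eef_pos: [506.6, -206.9, 190.2]
tcp_rot: [-0.556, 0.556, -0.438, 0.437]
ft_force: [-0.5, 0.3, 0.9]
opening: 0.798
```

```bash
python3 st.py 509.5 -207 190.5 0.085
```

```text
t 14.0 pos [ 506.6 -206.9  190.2] psi -1.334 tilt 0.0002 F [-0.5  0.3  0.9] M [-0.02  0.15 -0.01] open 0.798 j6 0.9
need dx,dy,dz m [ 0.0008 -0.0003  0.0028] yaw -1.419
```

Released with no force. Rise straight up and look.

Emit:
{"fn": "send_rows", "kwargs": {
  "series": [
    {"dx": 0.002,"dy": -0.02,"dz": 0.002,"yaw": 0,"fingers": 80},
    {"dx": 0.002,"dy": -0.06,"dz": 0.002,"yaw": 0,"fingers": 80},
    {"dx": 0.002,"dy": -0.11,"dz": 0.002,"yaw": 0,"fingers": 80},
    {"dx": 0.002,"dy": -0.15,"dz": 0.002,"yaw": 0,"fingers": 80},
    {"dx": 0.002,"dy": -0.15,"dz": 0.002,"yaw": 0,"fingers": 80}
  ]
}}

```text
clock: 14.62
eef_pos: [510.9, -209.3, 345.0]
tcp_rot: [0.556, -0.555, 0.435, -0.44]
ft_force: [-0.6, 0.0, -0.2]
opening: 0.802
```

Run:
```python
from st import *
show()
A=capture('scene');B=capture('side')
import pickle;pickle.dump((A,B),open('p6.pkl','wb'))
a=cv2.resize(A['pixels'][95:215,190:400,::-1],None,fx=3.6,fy=3.6,interpolation=cv2.INTER_CUBIC)
b=cv2.resize(B['pixels'][160:300,210:420,::-1],None,fx=3.6,fy=3.6,interpolation=cv2.INTER_CUBIC)
cv2.imwrite('pics/ab6.png',cv2.resize(np.vstack([a,b]),None,fx=.64,fy=.64,interpolation=cv2.INTER_AREA))
```

```text
t 14.625 pos [ 510.9 -209.3  345. ] psi -1.334 tilt 0.0085 F [-0.6  0.  -0.2] M [-0.07  0.14 -0.05] open 0.802 j6 0.9
```

View pics/ab6.png

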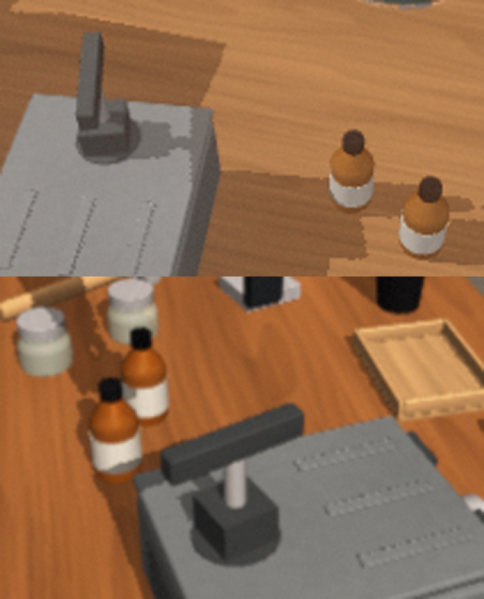

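Run:
```python
from h import *
import pickle
A,B=pickle.load(open('p6.pkl','rb'))
def boxc(z0,z1,hx,hy,yaw,x,y):
    c,s=np.cos(yaw),np.sin(yaw)
    return [[x+c*i*hx-s*j*hy,y+s*i*hx+c*j*hy,z] for i in(-1,1) for j in(-1,1) for z in(z0,z1)]
out=[]
for dz in (115.5,119.5):
  r=[]
  for p,c in((A,(238,138)),(B,(312,245))):
    k=7;w,h=28,36
    if p is B:w,h=40,36
    im=cv2.resize(p['pixels'][c[1]-h:c[1]+h,c[0]-w:c[0]+w,::-1],None,fx=k,fy=k,interpolation=cv2.INTER_CUBIC)
    for bx in [(0,31,23,23),(73,95,55,9)]:
        uv=((proj(p,boxc(bx[0]+dz,bx[1]+dz,bx[2],bx[3],0.237,510,-208.5))-(c[0]-w,c[1]-h)+.5)*k).astype(np.int32)
        cv2.polylines(im,[cv2.convexHull(uv)],True,(0,255,0),1)
    t=np.linspace(0,6.28,60);d=np.c_[510+34*np.cos(t),-208.5+34*np.sin(t),0*t+115.5]
    cv2.polylines(im,[((proj(p,d)-(c[0]-w,c[1]-h)+.5)*k).astype(np.int32)],True,(0,0,255),1)
    r.append(im)
  out.append(np.hstack(r))
o=np.vstack(out);cv2.imwrite('pics/chk.png',cv2.resize(o,None,fx=.59,fy=.59,interpolation=cv2.INTER_AREA))
```

```text
(no output)
```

View pics/chk.png

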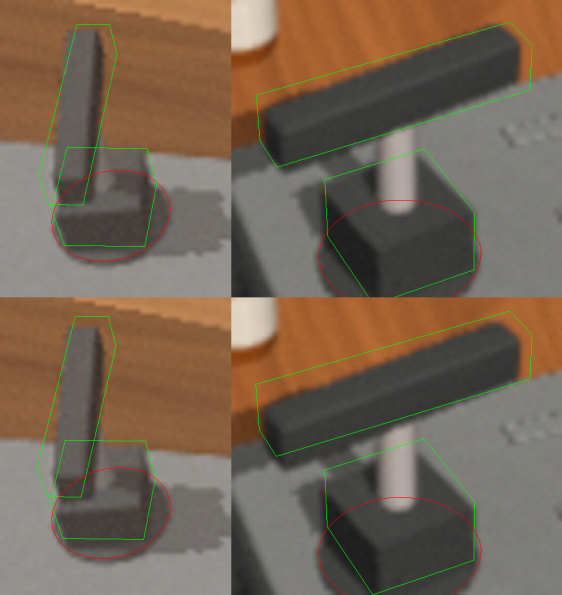

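```bash
python3 -c "
from st import *
show();print(robot.close_job())"
```

```text
t 14.725 pos [ 509.  -208.4  340.1] psi -1.334 tilt 0.0004 F [-0.1 -0.  -0.5] M [-0.02  0.2  -0.01] open 0.805 j6 0.9
the job is handed in; nothing more can be done
None
```

I set the key on the latch stud, turned it clockwise to the stop, released it and handed the job in at about 14.7 s; the hand-in returned no verdict.

- **Fit:** I read the stud's angle from the pictures as about 5 degrees and turned the key to match before lowering. It slid down over the stud with no load, and only two small 0.03 rad wiggles under a press of roughly 20 N were needed.
- **Turning:** After about 1.3 rad with a friction torque near 0.2 N m, I felt the stop at about 1.42 rad, where wrist torque rose to 1.4 N m. The key and lid sank about 3 mm on the way.
- **Last checks:** The pictures show the key upright with its socket on the disc. Laid over the pictures, the key model at home height matched to about 2 mm. Both bottles stand upright. The jars stand in the side view; the last scene crop left them out. The gripper is clear, with no force on it.
- **What disagreed:**
  - My first triangulated disc height, 112 to 114 mm, was a few millimetres below the contact height of about 118 mm. I put this down to camera calibration, because the lid corners also measured low.
  - After release the bar stood an estimated 0.1 rad anticlockwise of the gripper's last angle. This is most likely slip at the stop or play in the socket, but I did not regrasp to check.
- **Not measured:** I took no reading of the lid joint. That the lid is tight rests on the felt stop and the sinking.

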